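Catch a batch of bushes from the outfeed chute

TASK

Pick up the steel dish by its handle, hold it under the mouth of the outfeed chute and use its rim to push the chute's lift gate, by its two push bars, fully up and hold it pressed lightly against its stop for a moment, with about 7 N and without forcing it; all four brass bushes must slide into the dish and none be spilled. Then lower the dish so that the gate drops shut, and set the dish with the bushes gently down on the narrow pedestal, level and centred, and let go. Do not touch the chute or gate with the gripper or arm, and leave the other things on the bench where they are.

Things in the scene. Friction and masses are not known exactly. Their poses are not given: they have to be found in the camera images.
- dish: Open rectangular steel dish, 100 mm (x) by 120 mm (y), 60 mm tall, walls and floor 4 mm thick, 0.22 kg; a straight rubber-covered bar handle 16 mm wide (y) and 20 mm tall, its top 46 mm above the dish's underside, sticks out 65 mm from the middle of the -x wall along -x. Origin: centre of the underside of the dish; z up.
- dish_grip (a point): Point to grip on the dish's handle: 80 mm from the dish's centre along its -x, mid-height of the handle (36 mm above the underside).
- chute: Fixed steel chute on a green machine housing. Origin 180 mm straight below the middle of the lip edge; x points up the chute (its mouth faces -x), y across, z up. Channel 32 mm wide inside, sides 34 mm high, rising at 35 degrees from the lip. The housing begins 77 mm behind the lip; before that only the push bars are below the lip. Its place, yaw and height vary.
- lip (a point): Middle of the chute's lip edge (180 mm above the chute's origin), over which the bushes slide out. The dish's rim must stay below it and its +x wall must reach some 10 to 25 mm behind it (+x of the chute) to catch everything.
- gate (a joint): Height of the lift gate: 0 shut, 0.044 m fully up at its stop; it moves straight up, weighs 0.17 kg (2 N) and falls shut by itself. A plate 4 mm thick closes the mouth from 3 to 10 mm in front of the lip; its crossbar (96 mm wide) and arms stand up to 16 mm in front of the lip.
- gate_bars (a point): Point midway between the flat undersides of the gate's two push bars, right below the lip, moves with the gate; 52 mm below the lip when shut. Each bar is 12 mm wide, centred 42 mm to either side (y of the chute), and runs from 43 mm in front of the lip (-x) to 37 mm behind it. The top of the dish's +x wall meets both.
- pedestal: Fixed narrow pedestal: round foot 90 mm wide, thin post, flat round top 60 mm wide at 80 mm height. Origin under the foot.
- pedestal_top (a point): Centre of the pedestal's flat top.
- bush0_mid (a point): Centre of brass bush 1 of 4: a cylinder 28 mm across and 24 mm tall, 60 g, waiting in the chute behind the gate (1 nearest the gate).
- bush1_mid (a point): Centre of brass bush 2 of 4: a cylinder 28 mm across and 24 mm tall, 60 g, waiting in the chute behind the gate (1 nearest the gate).
- bush2_mid (a point): Centre of brass bush 3 of 4: a cylinder 28 mm across and 24 mm tall, 60 g, waiting in the chute behind the gate (1 nearest the gate).
- bush3_mid (a point): Centre of brass bush 4 of 4: a cylinder 28 mm across and 24 mm tall, 60 g, waiting in the chute behind the gate (1 nearest the gate).
- flap_wheel: Bystander: flap wheel, disc 54 mm wide and 30 mm tall, lying flat; origin under its centre.
- belt_roll: Bystander: roll of sanding belt, ring 60 mm wide and 28 mm tall; origin under its centre.
- jar: Bystander: white jar with a brass lid, 80 mm wide and 140 mm tall; origin under its centre.
- cup: Bystander: brass cup, 72 mm wide and 75 mm tall; origin under its centre.
- plate: Bystander: round steel plate 120 mm wide, 20 mm tall; origin under its centre.
- brush: Bystander: hand brush lying flat, along its x axis.
There are look-alikes about, which are no part of the job. What is meant by the pedestal is not green, red or turquoise, and is the larger of those in its own colour.

How it is judged:
On the way, in this order (a step that is already met when the one before it is completed fails the run):
1. the dish is lifted off the bench (height (world z) of dish above 0.03 m and contact force between the fingers and dish above 1 N), for 0.2 s.
2. the dish's rim holds the gate pressed up against its stop (value of joint gate above 0.041 m and contact force between dish and chute above 4.5 N), for 0.2 s.
3. the gate has dropped shut and all four bushes are in the held dish (value of joint gate below 0.005 m and contact force between the fingers and dish above 1 N and x of bush0_mid in the frame of dish between -0.048 and 0.048 m and y of bush0_mid in the frame of dish between -0.058 and 0.058 m and z of bush0_mid in the frame of dish between 0 and 0.065 m and x of bush1_mid in the frame of dish between -0.048 and 0.048 m and y of bush1_mid in the frame of dish between -0.058 and 0.058 m and z of bush1_mid in the frame of dish between 0 and 0.065 m and x of bush2_mid in the frame of dish between -0.048 and 0.048 m and y of bush2_mid in the frame of dish between -0.058 and 0.058 m and z of bush2_mid in the frame of dish between 0 and 0.065 m and x of bush3_mid in the frame of dish between -0.048 and 0.048 m and y of bush3_mid in the frame of dish between -0.058 and 0.058 m and z of bush3_mid in the frame of dish between 0 and 0.065 m), for 0.1 s.
At the end, for the whole second after the job is handed in: The dish stands level (within 3.4 degrees) and at rest on the pedestal's top, its centre within 20 mm of the pedestal's, let go, with all four bushes inside it, and the gate is shut (below 5 mm) (x of bush0_mid in the frame of dish between -0.048 and 0.048 m and y of bush0_mid in the frame of dish between -0.058 and 0.058 m and z of bush0_mid in the frame of dish between 0 and 0.065 m and x of bush1_mid in the frame of dish between -0.048 and 0.048 m and y of bush1_mid in the frame of dish between -0.058 and 0.058 m and z of bush1_mid in the frame of dish between 0 and 0.065 m and x of bush2_mid in the frame of dish between -0.048 and 0.048 m and y of bush2_mid in the frame of dish between -0.058 and 0.058 m and z of bush2_mid in the frame of dish between 0 and 0.065 m and x of bush3_mid in the frame of dish between -0.048 and 0.048 m and y of bush3_mid in the frame of dish between -0.058 and 0.058 m and z of bush3_mid in the frame of dish between 0 and 0.065 m and horizontal distance between dish and pedestal_top below 0.02 m and z of dish in the frame of pedestal_top between -0.003 and 0.004 m and angle between dish's own z axis and vertical below 0.06 rad and linear speed of dish below 0.02 m/s and value of joint gate below 0.005 m); the robot touches nothing.
It fails at once if the gate or chute is forced: the dish presses on it with more than 9.5 N (contact force between dish and chute above 9.5 N).
It fails at once if the gripper or arm touches the chute or its gate (contact force between any of the fingers, the arm and chute above 1 N).
It fails at once if the dish is set down hard on the pedestal (more than 30 N) (contact force between dish and pedestal above 30 N).
It fails at once if a bush is spilled on the bench (height (world z) of any of bush0_mid, bush1_mid, bush2_mid, bush3_mid below 0.0148 m).
It fails at once if a bystander is moved by more than 30 mm (distance of any of flap_wheel, belt_roll, jar, cup, plate, brush from where it was at the start of the episode above 0.03 m).
It also fails if it takes over 72 s, if anything falls off the work surface, if the arm or the gripper's body presses on something with over 40 N, if the wrist force passes 120 N, or if a joint passes its speed limit or range.

ROBOT

A 6-joint arm with a two-finger parallel gripper is mounted at the origin on the work surface. World frame = base frame: x ahead of the robot, y to its left, z up, the work surface at z = 0. Lengths are in m, angles in rad, forces in N, time in s.
With the tool pointing down it reaches from about 0.25 to 0.775 m from the base axis. Payload 4 kg.
Tool frame: the origin (TCP) lies at the very end of the fingers, on their centre line; the grasp point (between the pads) lies 19 mm behind it; z points along the fingers, y is the direction in which the jaws open and shut (so a half turn about z gives the same grasp; the last joint's range is limited). The gripper opens to 94 mm and grips with 3 to 60 N. Pads are 16 mm wide; open, the fingers measure 119 mm over their backs; the gripper's body (75 mm by 177 mm) begins 78 mm behind the grasp point.
Start: joints at [1.147, 0.087, 1.371, -0, 1.684, -0.103], TCP at [0.173, 0.522, 0.206] pointing down, gripper open.
Joint ranges: [-3.1, 3.1], [-0.76, 2.03], [0.27, 2.55], [-1.08, 4.22], [0.17, 2.65], [-2.57, 2.57]. Speed limits (rad/s): [2.79, 2.79, 3.14, 3.14, 3.14, 3.14].

INTERFACE

Orientations are given as [roll, pitch, yaw] about the fixed x, y, z axes, in that order (R = Rz(yaw) Ry(pitch) Rx(roll)).
In Python, from bench import robot, cams, models gives the robot as it stands.
- The arm moves only by the tool step_arm, never from a script. Its argument "series" is a list of rows, each a list of 5 numbers: the gripper command: -1 is shut, 1 is fully open, values between are in proportion, then the shift along the tool's x, y, z in mm, then the turn about the tool's z in degrees. A call has 1 to 20 rows; each row is the pose to reach, as a shift and turn from the pose commanded when the call began, along the tool's axes at that moment; what a row does not reach only later rows make up. A row lasts 1/8 s, in which the tool goes at most 62.5 mm and 10.7 degrees, less where a joint would pass 70% of its speed; a pose out of reach is approached as far as the arm can. A call with a gripper value outside its range is refused whole. The fingers move at their own pace and stop on an object; the grip force is fixed at half the most. Time passes only in rows, so rows that repeat a pose let the fingers close. It gives the time, the measured TCP pose, the force and the opening at its end, in the units of the state.
- robot.get_obs(): the state, without advancing time (a new reading comes with each control period).
- cams.snapshot(name): name is "side" or "top"; returns a dict with "pixels" (384x512x3 uint8, red, green, blue), "fov_y" (degrees; the focal length in pixels is half the picture's height over the tangent of half this angle, whatever the lens; pixels are square), "cx", "cy" (the principal point, pixels), "R" (3x3) and "t" (3): a world point X has camera coordinates R X + t. Camera axes: x right, y down, z forward; pixel columns grow to the right and rows downward; lengths in m; the calibration is good to about 2 mm. A picture is of the moment at which its call begins. There is no depth.
- robot.close_job(): hands the job in, once; it reports no verdict.
Trained networks look in a picture, given as the dict that the camera call returned (one of the last four; its "shot" number tells which), for a name from the list of things; names that differ only in an ending like _2 or _b are one class to them, and where a whole thing is asked for, a point or a joint stands for the part that bears it (a point fixed in the world has none). Each returns a list of dicts, best first, with "p" (0 to 1); they miss things now and then, are a little off and sometimes report something else, mostly with a low value. They report only what shows in the picture. A call takes as long as a camera call. They do not tell look-alikes from the thing itself.
- models.find_in(picture, label): "position" ([x, y, z] in m, in world coordinates, good to about 4 mm: the middle of the surface that is visible of it).
- models.pinpoint(picture, label): "position" ([x, y, z] in m, in world coordinates, good to about 4 mm: a listed point, or the origin of a listed thing).
The state is a dict: "time": time; "joint_positions": joint angles; "qvel": joint speeds; "joint_torque": joint torques, N m; "tool_pos": TCP position; "ee_rot": TCP orientation; "wrist_force": force on the tool from outside, world axes, zero at the start; "wrist_torque": the same for the moment, N m; "width": finger opening in m.
Only numpy, scipy, OpenCV 4.12 (cv2) and the standard library are available. Lean on these libraries where they do the work, as an engineer would, in place of code of your own. Each camera call takes 0.05 s, during which the arm holds its last target. There are 200 camera calls.

## Working session

There is one attempt and no reset: what is moved stays moved. The work goes in short steps, Python scripts to look and compute and a tool call to move; the robot and the scene stay as the last step left them, time stands still between calls to the robot, and variables do not carry over. Pictures are saved under pics/ and viewed, about 8 in all and at most 12, crops included, and the job is handed in when it is done.

Besides the shell and the picture viewer there is one more tool, called after ">>>" in YAML: its name, and indented under it one key for each argument. step_arm: Moves the arm, as the interface text tells. Its arguments: {"type":"object","properties":{"series":{"type":"array","items":{"type":"array","items":{"type":"number"}}}},"required":["series"]}

```bash
mkdir -p pics; cat > h.py <<'E'
import numpy as np, cv2
from bench import robot, cams, models
def snap(n, f=None):
    s=cams.snapshot(n)
    if f: cv2.imwrite('pics/'+f, s['pixels'][:,:,::-1])
    return s
def proj(s,X):
    c=s['R']@np.array(X)+s['t']; f=s['pixels'].shape[0]/2/np.tan(np.radians(s['fov_y'])/2)
    return [round(float(f*c[0]/c[2]+s['cx']),1), round(float(f*c[1]/c[2]+s['cy']),1)]
E
python3 - <<'E'
from h import *
o=robot.get_obs(); print({k:np.round(v,3).tolist() for k,v in o.items()})
for n in ('side','top'):
    s=snap(n,n+'0.png')
    print(n, s['fov_y'], (-np.array(s['R']).T@s['t']).round(3))
    for l in ('dish','dish_grip','chute','lip','gate_bars','pedestal','pedestal_top','bush0_mid','bush3_mid','flap_wheel','belt_roll','jar','cup','plate','brush'):
        for r in models.pinpoint(s,l)[:4]:
            print(l, round(r['p'],2), np.round(r['position'],3), proj(s,r['position']))
E
```

```text
{'time': 0.0, 'joint_positions': [1.147, 0.088, 1.372, -0.0, 1.684, -0.103], 'qvel': [-0.001, 0.001, -0.0, 0.002, -0.001, 0.001], 'joint_torque': [-0.001, -34.018, -30.243, 0.072, 0.033, -0.0], 'tool_pos': [0.173, 0.521, 0.204], 'ee_rot': [-3.139, -0.0, 2.821], 'wrist_force': [1.107, -0.116, -0.189], 'wrist_torque': [0.021, -0.019, 0.064], 'width': 0.094}
side 47.79090819950842 [0.467 1.151 0.997]
dish 0.75 [ 0.558 -0.264  0.002] [238.0, 185.9]
dish 0.4 [ 0.734  0.314 -0.004] [169.1, 299.7]
dish_grip 0.91 [ 0.478 -0.243  0.035] [257.7, 182.2]
lip 0.56 [0.634 0.026 0.179] [208.7, 192.6]
lip 0.48 [ 0.556 -0.264  0.002] [238.4, 185.9]
lip 0.39 [0.333 0.359 0.002] [306.9, 312.8]
gate_bars 0.68 [0.634 0.023 0.125] [209.9, 205.2]
pedestal 0.87 [0.54  0.412 0.001] [232.9, 327.5]
pedestal 0.8 [ 0.345  0.151 -0.003] [297.7, 261.6]
pedestal 0.79 [0.507 0.266 0.004] [246.5, 286.8]
pedestal 0.64 [ 0.43   0.475 -0.003] [273.1, 349.0]
pedestal_top 0.94 [0.54  0.413 0.062] [232.0, 313.6]
pedestal_top 0.93 [0.505 0.264 0.083] [246.7, 267.6]
pedestal_top 0.83 [0.241 0.3   0.084] [339.9, 277.7]
pedest
[... 1023 characters left out ...]
4, 252.6]
pedestal_top 0.63 [0.505 0.263 0.081] [181.3, 198.9]
pedestal_top 0.63 [0.54  0.414 0.063] [132.5, 188.8]
pedestal_top 0.58 [0.239 0.298 0.08 ] [171.3, 288.0]
bush0_mid 0.56 [0.644 0.032 0.201] [258.3, 144.7]
bush3_mid 0.62 [0.71  0.046 0.249] [253.3, 116.8]
flap_wheel 0.61 [ 0.459  0.045 -0.004] [253.5, 213.0]
belt_roll 0.7 [ 0.529 -0.054 -0.   ] [283.9, 190.4]
jar 0.66 [ 0.73   0.314 -0.   ] [168.1, 130.5]
jar 0.34 [0.63  0.026 0.18 ] [260.6, 150.8]
cup 0.89 [ 0.751 -0.277 -0.002] [350.6, 120.9]
cup 0.66 [0.645 0.033 0.201] [258.1, 144.4]
plate 0.83 [ 0.345 -0.353 -0.005] [377.6, 245.7]
plate 0.38 [ 0.553 -0.264  0.   ] [348.8, 181.7]
brush 0.57 [0.331 0.356 0.   ] [156.6, 255.2]
```

```bash
python3 - <<'E'
import cv2
for n in('side','top'):
    a=cv2.imread(f'pics/{n}0.png'); cv2.imwrite(f'pics/{n}0b.png',cv2.resize(a,(800,600),interpolation=cv2.INTER_CUBIC))
E
```

```text
(no output)
```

View pics/side0b.png

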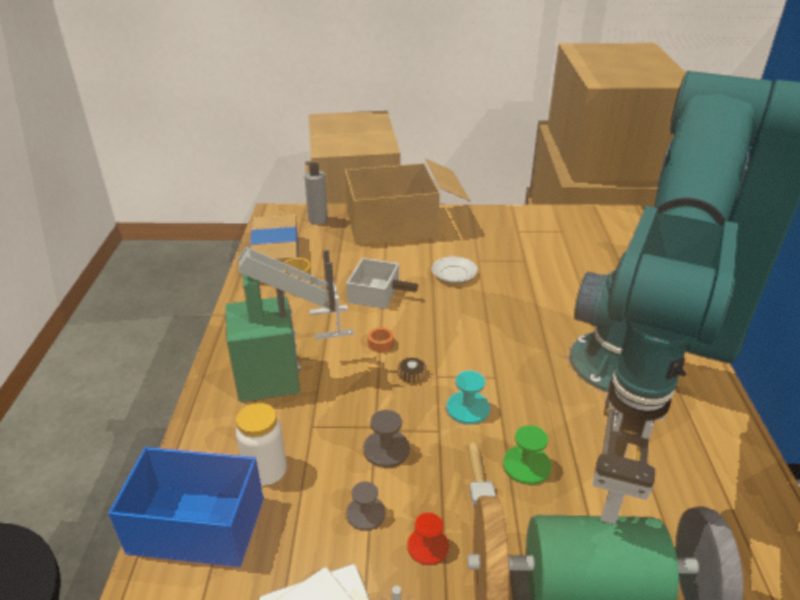

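View pics/top0b.png

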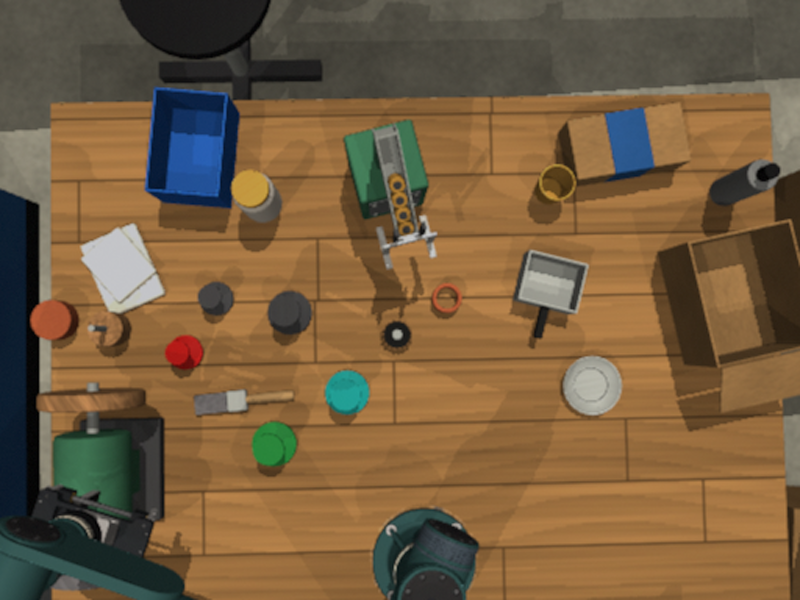

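The side view shows the dark pedestals at about (386,440) and (366,505), and the larger one at world (0.506, 0.264) is the target. The top view shows the dish at (552,282) with its handle pointing towards the base, and the chute at (400,190) with its bushes visible.

```bash
cat >> h.py <<'E'
def shift(x,y,z,yawdeg,o=None):
    from scipy.spatial.transform import Rotation as Rn
    o=o or robot.get_obs(); R=Rn.from_euler('xyz',o['ee_rot']).as_matrix()
    d=R.T@(np.array([x,y,z])-o['tool_pos'])*1000
    turn=-(yawdeg-np.degrees(o['ee_rot'][2])); turn=(turn+180)%360-180
    return d.round(1).tolist(), round(float(turn),1)
E
python3 - <<'E'
from h import *
print(shift(.4835,-.2456,.12,163.8))
# chute yaw: bush positions from both pictures
for n in('top','side'):
    s=snap(n)
    for l in ('bush0_mid','bush1_mid','bush2_mid','bush3_mid','lip','dish','dish_grip'):
        for r in models.pinpoint(s,l)[:1]: print(n,l,round(r['p'],2),np.round(r['position'],4))
E
```

```text
([-536.3, -630.7, 85.4], -2.2)
top bush0_mid 0.66 [ 0.4563  0.0455 -0.0033]
top bush1_mid 0.53 [0.6658 0.0353 0.2217]
top bush2_mid 0.68 [0.688  0.0407 0.237 ]
top bush3_mid 0.66 [0.707  0.0482 0.2506]
top lip 0.92 [0.6295 0.0255 0.1815]
top dish 0.58 [ 0.5544 -0.2667 -0.002 ]
top dish_grip 0.96 [ 0.4767 -0.2477  0.0353]
side lip 0.9 [0.6342 0.0309 0.1815]
side dish 0.68 [ 0.5277 -0.0566  0.0008]
side dish_grip 0.9 [ 0.4794 -0.2424  0.0374]
```

>>> step_arm:
  series:
    - [1,-536,-631,0,-2]
    - [1,-536,-631,0,-2]
    - [1,-536,-631,0,-2]
    - [1,-536,-631,0,-2]
    - [1,-536,-631,0,-2]
    - [1,-536,-631,0,-2]
    - [1,-536,-631,0,-2]
    - [1,-536,-631,0,-2]
    - [1,-536,-631,0,-2]
    - [1,-536,-631,0,-2]
    - [1,-536,-631,0,-2]
    - [1,-536,-631,0,-2]
    - [1,-536,-631,0,-2]
    - [1,-536,-631,0,-2]
    - [1,-536,-631,85,-2]
    - [1,-536,-631,85,-2]
    - [1,-536,-631,85,-2]

```text
time: 4.53
tool_pos: [0.4816, -0.244, 0.1182]
ee_rot: [3.14, -0.005, 2.857]
wrist_force: [-0.7, -0.3, -0.2]
width: 0.0938
```

```bash
python3 - <<'E'
from h import *
print(shift(.4835,-.2456,.017,163.8))
s=snap('top'); f=192/np.tan(np.radians(s['fov_y'])/2); print(f)
im=s['pixels'][:,:,::-1]
a=cv2.resize(im[65:185,200:300],None,fx=5,fy=5,interpolation=cv2.INTER_CUBIC)
cv2.imwrite('pics/chute.png',a)
# predicted edges for yaw candidates
for yaw in (12,14,16):
    c,q=np.cos(np.radians(yaw)),np.sin(np.radians(yaw))
    W=lambda x,y,z:[.632+c*x-q*y,.027+q*x+c*y,.18+z]
    for P in (W(0,16,34),W(.0,0,0),):pass
    for nm,P in dict(L0=W(0,.016,.03),L1=W(.1,.016,.1),R0=W(0,-.016,.03),R1=W(.1,-.016,.1),bL=W(-.043,.042,-.052),bL2=W(.03,.042,-.052),bR=W(-.043,-.042,-.052)).items():
        u,v=proj(s,P); print(yaw,nm,round((u-200)*5),round((v-65)*5))
E
```

```text
([-2.8, -1.2, 101.2], -0.1)
429.44590126640026
12 L0 273 424
12 L1 232 215
12 R0 331 411
12 R1 293 200
12 bL 243 528
12 bL2 215 407
12 bR 383 496
14 L0 274 426
14 L1 226 217
14 R0 331 410
14 R1 286 201
14 bL 247 530
14 bL2 214 410
14 bR 386 492
16 L0 274 426
16 L1 220 220
16 R0 330 409
16 R1 279 202
16 bL 250 532
16 bL2 213 412
16 bR 387 490
```

View pics/chute.png

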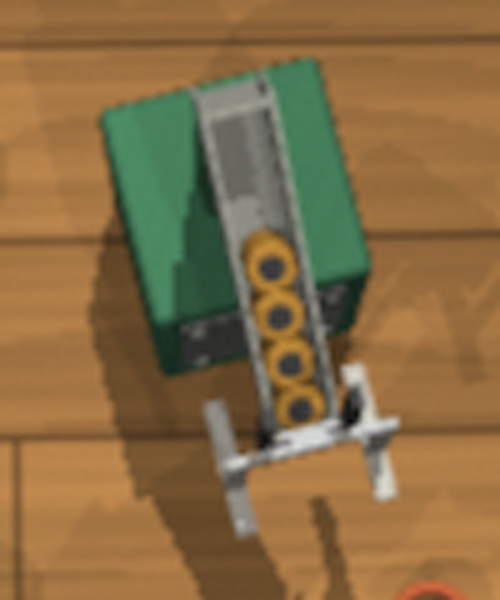

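The crop shows the push-bar front ends at about (245,533) and (385,496). That matches a lip at (0.632, 0.027) and a chute yaw of about 13°. Next I descend and grip.

>>> step_arm:
  series:
    - [1,-3,-1,50,0]
    - [1,-3,-1,90,0]
    - [1,-3,-1,101,0]
    - [1,-3,-1,101,0]
    - [-1,-3,-1,101,0]
    - [-1,-3,-1,101,0]
    - [-1,-3,-1,101,0]
    - [-1,-3,-1,101,0]
    - [-1,-3,-1,101,0]
    - [-1,-3,-1,101,0]

```text
time: 5.82
tool_pos: [0.4857, -0.2476, 0.0194]
ee_rot: [3.141, -0.0, 2.856]
wrist_force: [-0.1, 0.1, -0.2]
width: 0.0373
```

```bash
python3 - <<'E'
from h import *
for n in('side','top'):
    s=snap(n)
    for l in ('dish','dish_grip'):
        for r in models.pinpoint(s,l)[:1]: print(n,l,round(r['p'],2),np.round(r['position'],4))
E
```

```text
side dish 0.68 [ 0.5565 -0.2665  0.0027]
side dish_grip 0.85 [ 0.4757 -0.243   0.0355]
top dish 0.71 [ 0.5552 -0.2686 -0.0016]
top dish_grip 0.64 [ 0.4763 -0.2438  0.0354]
```

Still closing.

>>> step_arm:
  series:
    - [-1,0,0,0,0]
    - [-1,0,0,0,0]
    - [-1,0,0,0,0]
    - [-1,0,0,0,0]
    - [-1,0,0,0,0]
    - [-1,0,0,0,0]

```text
time: 6.88
tool_pos: [0.4857, -0.2476, 0.0194]
ee_rot: [3.141, -0.0, 2.856]
wrist_force: [-0.2, -0.2, -0.8]
width: 0.016
```

>>> step_arm:
  series:
    - [-1,0,0,-8,0]
    - [-1,0,0,-20,0]
    - [-1,0,0,-40,0]
    - [-1,0,0,-60,0]
    - [-1,0,0,-60,0]
    - [-1,0,0,-60,0]
    - [-1,0,0,-60,0]

```text
time: 7.75
tool_pos: [0.485, -0.2472, 0.0782]
ee_rot: [3.141, -0.002, 2.856]
wrist_force: [0.5, -0.5, -1.9]
width: 0.0158
```

```bash
python3 - <<'E'
from h import *
for n in('side','top'):
    s=snap(n,n+'1.png')
    for l in ('dish','dish_grip'):
        for r in models.pinpoint(s,l)[:1]: print(n,l,round(r['p'],2),np.round(r['position'],4), proj(s,r['position']))
    if n=='side':
        cv2.imwrite('pics/lift.png',cv2.resize(s['pixels'][100:240,180:340,::-1],None,fx=4,fy=4,interpolation=cv2.INTER_CUBIC))
print(robot.get_obs()['wrist_force'],robot.get_obs()['wrist_torque'])
E
```

```text
side dish 0.94 [ 0.5541 -0.2638  0.0574] [238.5, 174.3]
side dish_grip 0.65 [ 0.7505 -0.2719  0.0035] [190.0, 184.0]
top dish 0.81 [ 0.5542 -0.2676  0.0586] [354.4, 179.7]
top dish_grip 0.78 [ 0.4769 -0.246   0.095 ] [351.1, 204.5]
[ 0.36141082 -0.31169659 -1.9401258 ] [0.07611298 0.16372563 0.00116789]
```

View pics/lift.png

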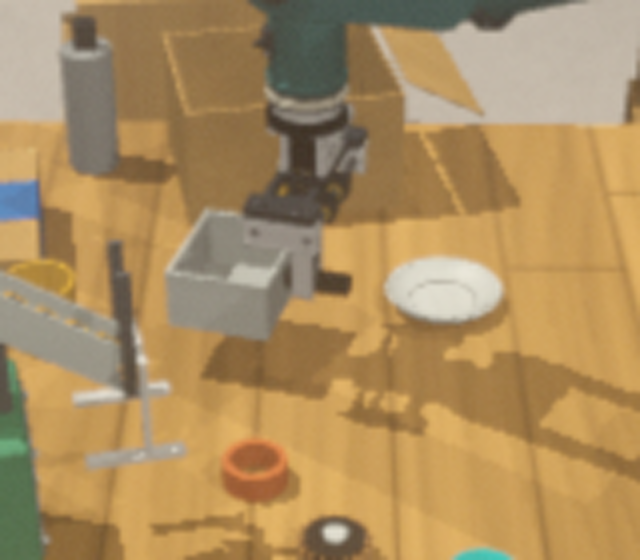

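```bash
python3 - <<'E'
from h import *
print(shift(.5307,.0036,.069,193))
E
```

```text
([27.5, 253.7, 10.2], -29.4)
```

>>> step_arm:
  series:
    - [-1,0,10,5,-2]
    - [-1,0,30,10,-5]
    - [-1,3,60,10,-9]
    - [-1,6,90,10,-13]
    - [-1,10,120,10,-17]
    - [-1,14,150,10,-21]
    - [-1,18,180,10,-25]
    - [-1,22,210,10,-29]
    - [-1,26,235,10,-29.4]
    - [-1,27.5,250,10,-29.4]
    - [-1,27.5,254,10,-29.4]
    - [-1,27.5,254,10,-29.4]
    - [-1,27.5,254,10,-29.4]
    - [-1,27.5,254,10,-29.4]

```text
time: 9.8
tool_pos: [0.5309, 0.0031, 0.0695]
ee_rot: [-3.142, -0.0, -2.915]
wrist_force: [-0.3, -0.3, -2.1]
width: 0.0157
```

```bash
python3 - <<'E'
from h import *
for n in('side','top'):
    s=snap(n,n+'2.png')
    for l in ('dish','dish_grip','lip','gate_bars'):
        for r in models.pinpoint(s,l)[:1]: print(n,l,round(r['p'],2),np.round(r['position'],4), proj(s,r['position']))
    if n=='side': A=s['pixels'][150:270,150:290,::-1]
    else: B=s['pixels'][90:210,200:300,::-1]
cv2.imwrite('pics/under.png',cv2.resize(np.hstack([A,B]),None,fx=3.3,fy=3.3,interpolation=cv2.INTER_CUBIC))
o=robot.get_obs();print(o['wrist_force'],o['wrist_torque'],o['joint_positions'])
E
```

```text
side dish 0.92 [0.6024 0.0201 0.0501] [220.5, 222.2]
side dish_grip 0.81 [0.5235 0.0021 0.0843] [243.7, 211.2]
side lip 0.83 [0.6345 0.0301 0.1797] [208.4, 193.0]
side gate_bars 0.73 [0.3337 0.3565 0.0004] [306.4, 312.5]
top dish 0.59 [0.5981 0.0187 0.0476] [261.4, 167.8]
top dish_grip 0.87 [ 0.5204 -0.0022  0.0841] [269.4, 191.9]
top lip 0.73 [0.6329 0.0289 0.1785] [259.3, 150.0]
top gate_bars 0.61 [ 0.3488 -0.3521 -0.0016] [377.7, 244.5]
[-0.44950675 -0.06365081 -2.43302502] [ 0.00121779  0.14044219 -0.00320639] [-9.97698223e-02  1.12540610e-01  1.61739191e+00  1.11547374e-04
  1.41156051e+00 -1.89779035e+00]
```

View pics/under.png

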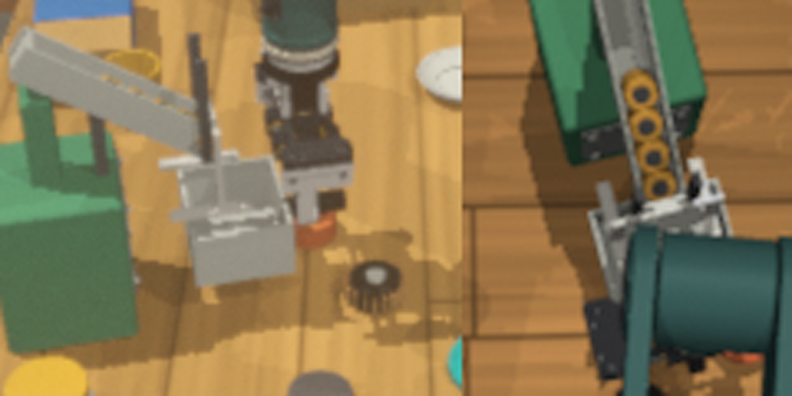

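>>> step_arm:
  series:
    - [-1,0,0,-5,0]
    - [-1,0,0,-9,0]
    - [-1,0,0,-12,0]
    - [-1,0,0,-13,0]
    - [-1,0,0,-14,0]
    - [-1,0,0,-15,0]
    - [-1,0,0,-16,0]
    - [-1,0,0,-17,0]
    - [-1,0,0,-18,0]
    - [-1,0,0,-19,0]
    - [-1,0,0,-20,0]
    - [-1,0,0,-21,0]
    - [-1,0,0,-22,0]
    - [-1,0,0,-22,0]
    - [-1,0,0,-22,0]

```text
time: 12.18
tool_pos: [0.5308, 0.0038, 0.0913]
ee_rot: [3.141, -0.0, -2.914]
wrist_force: [-0.9, 0.7, -4.4]
width: 0.0158
```

>>> step_arm:
  series:
    - [-1,0,0,-1,0]
    - [-1,0,0,-3,0]
    - [-1,0,0,-5,0]
    - [-1,0,0,-7,0]
    - [-1,0,0,-9,0]
    - [-1,0,0,-11,0]
    - [-1,0,0,-13,0]
    - [-1,0,0,-15,0]
    - [-1,0,0,-17,0]
    - [-1,0,0,-19,0]
    - [-1,0,0,-21,0]
    - [-1,0,0,-23,0]
    - [-1,0,0,-25,0]
    - [-1,0,0,-27,0]
    - [-1,0,0,-29,0]
    - [-1,0,0,-31,0]
    - [-1,0,0,-32,0]
    - [-1,0,0,-33,0]
    - [-1,0,0,-33,0]
    - [-1,0,0,-33,0]

```text
time: 14.68
tool_pos: [0.531, 0.0037, 0.1245]
ee_rot: [3.142, 0.0, -2.914]
wrist_force: [1.3, 0.7, -4.9]
width: 0.0158
```

```bash
python3 - <<'E'
from h import *
for n in('side','top'):
    s=snap(n,n+'3.png')
    for l in ('dish','dish_grip','lip','gate_bars','bush0_mid','bush3_mid'):
        for r in models.pinpoint(s,l)[:1]: print(n,l,round(r['p'],2),np.round(r['position'],4), proj(s,r['position']))
    if n=='side': A=s['pixels'][130:250,150:290,::-1]
    else: B=s['pixels'][90:210,200:300,::-1]
cv2.imwrite('pics/up.png',cv2.resize(np.hstack([A,B]),None,fx=3.3,fy=3.3,interpolation=cv2.INTER_CUBIC))
o=robot.get_obs();print(o['wrist_force'],o['wrist_torque'],o['tool_pos'])
E
```

```text
side dish 0.66 [0.5868 0.015  0.0848] [224.8, 213.3]
side dish_grip 0.86 [0.5185 0.0033 0.1421] [244.9, 197.8]
side lip 0.6 [0.6321 0.0322 0.1755] [209.1, 194.5]
side gate_bars 0.51 [0.6312 0.0243 0.1271] [210.6, 204.9]
side bush0_mid 0.24 [7.357e-01 3.126e-01 3.000e-04] [168.3, 298.5]
top lip 0.59 [0.6292 0.0289 0.1771] [259.3, 151.4]
top gate_bars 0.84 [0.6325 0.0261 0.1273] [259.7, 152.9]
top bush0_mid 0.67 [0.6421 0.0318 0.2008] [258.5, 145.5]
top bush3_mid 0.69 [0.7095 0.0474 0.2503] [252.6, 117.0]
[ 0.98246582  0.59404163 -5.20568471] [0.00463409 0.24748547 0.01473347] [0.53097169 0.00376746 0.12448699]
```

View pics/up.png

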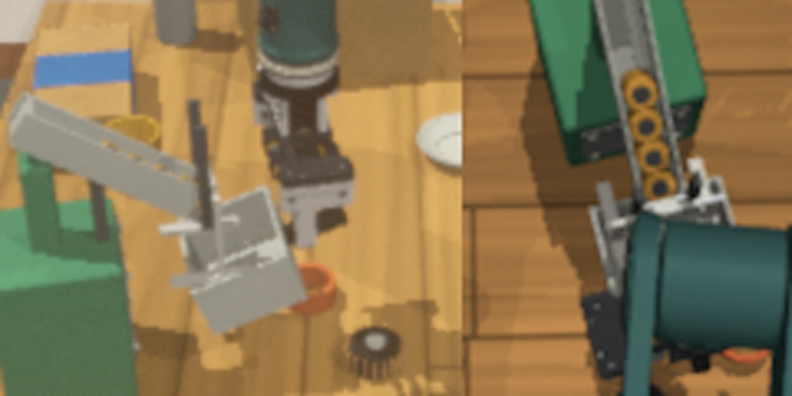

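The grip slipped in pitch. The dish tipped about 20° nose-down and the gate stayed shut, because the load on the +x wall is a lever of about 115 mm from the pads.

The fix has three parts:
1. Level the dish on the bench.
2. Regrip closer to the dish.
3. Lift the bars with the -x wall at the front ends of the bars, where the lever is only about 20 mm. The dish then sits further under the lip and still catches everything.

>>> step_arm:
  series:
    - [-1,0,0,3,0]
    - [-1,0,0,8,0]
    - [-1,0,0,14,0]
    - [-1,0,0,20,0]
    - [-1,0,0,25,0]
    - [-1,0,0,26,0]
    - [-1,0,0,26,0]

```text
time: 16.25
tool_pos: [0.531, 0.0038, 0.0985]
ee_rot: [3.142, 0.0, -2.914]
wrist_force: [-0.5, -0.2, -3.5]
width: 0.016
```

```bash
python3 - <<'E'
from h import *
print(shift(.4857,-.2476,.0985,163.6))
s=snap('side')
for l in('dish','dish_grip','gate_bars'):
    for r in models.pinpoint(s,l)[:1]: print(l,round(r['p'],2),np.round(r['position'],4))
E
```

```text
([100.8, -234.7, -0.1], 29.4)
dish 0.79 [0.5857 0.0195 0.0582]
dish_grip 0.89 [0.5225 0.0033 0.1165]
gate_bars 0.56 [0.634  0.0231 0.1262]
```

>>> step_arm:
  series:
    - [-1,10,-15,0,2]
    - [-1,20,-40,0,6]
    - [-1,32,-70,0,10]
    - [-1,45,-100,0,14]
    - [-1,58,-130,0,18]
    - [-1,70,-160,0,22]
    - [-1,82,-190,0,26]
    - [-1,92,-215,0,29]
    - [-1,100,-230,0,29.4]
    - [-1,101,-235,10,29.4]
    - [-1,101,-235,25,29.4]
    - [-1,101,-235,40,29.4]
    - [-1,101,-235,48,29.4]
    - [-1,101,-235,56,29.4]
    - [-1,101,-235,64,29.4]
    - [-1,101,-235,70,29.4]
    - [-1,101,-235,75,29.4]
    - [-1,101,-235,78,29.4]
    - [-1,101,-235,79,29.4]
    - [-1,101,-235,79,29.4]

```text
time: 18.95
tool_pos: [0.4856, -0.2479, 0.0198]
ee_rot: [3.141, 0.0, 2.856]
wrist_force: [-2.8, 0.9, 4.8]
width: 0.0163
```

>>> step_arm:
  series:
    - [-0.3,0,0,0,0]
    - [-0.3,0,0,0,0]
    - [-0.3,0,0,0,0]
    - [-0.3,0,0,0,0]

```text
time: 19.45
tool_pos: [0.4855, -0.2479, 0.0192]
ee_rot: [3.141, -0.0, 2.856]
wrist_force: [1.0, -0.8, -0.5]
width: 0.0327
```

```bash
python3 - <<'E'
from h import *
D=[];G=[]
for n in('side','top'):
    s=snap(n)
    for l in('dish','dish_grip'):
        for r in models.pinpoint(s,l)[:1]: print(n,l,round(r['p'],2),np.round(r['position'],4))
    if n=='side': cv2.imwrite('pics/regrip.png',cv2.resize(s['pixels'][140:220,190:310,::-1],None,fx=4,fy=4,interpolation=cv2.INTER_CUBIC))
print(robot.get_obs()['tool_pos'],robot.get_obs()['width'])
s=snap('side'); y=np.radians(13)
for P in ((-.016,.048,-.03),(-.016,-.048,-.03),(-.016,.048,.02),(-.016,-.048,.02)):
    x,w,z=P; print(P,proj(s,[.632+np.cos(y)*x-np.sin(y)*w,.027+np.sin(y)*x+np.cos(y)*w,.18+z]))
E
```

```text
side dish 0.6 [ 0.5538 -0.2655  0.0013]
side dish_grip 0.91 [ 0.474  -0.2418  0.0354]
top dish 0.68 [ 5.501e-01 -2.687e-01 -2.000e-04]
[ 0.48553393 -0.24791388  0.01944836] 0.03308490355821999
(-0.016, 0.048, -0.03) [216.8, 208.1]
(-0.016, -0.048, -0.03) [212.7, 190.8]
(-0.016, 0.048, 0.02) [215.9, 195.4]
(-0.016, -0.048, 0.02) [211.8, 178.5]
```

View pics/regrip.png

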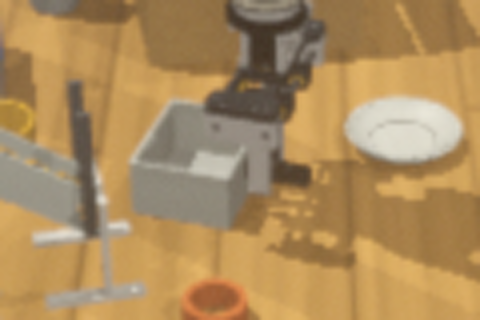

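>>> step_arm:
  series:
    - [-0.3,-4,0,2,0]
    - [-0.3,-4,0,2,0]
    - [-1,-4,0,2,0]
    - [-1,-4,0,2,0]
    - [-1,-4,0,2,0]
    - [-1,-4,0,2,0]
    - [-1,-4,0,2,0]
    - [-1,-4,0,2,0]
    - [-1,-4,0,0,0]
    - [-1,-4,0,-15,0]
    - [-1,-4,0,-35,0]
    - [-1,-4,0,-50,0]
    - [-1,-4,0,-50,0]
    - [-1,-4,0,-50,0]

```text
time: 21.55
tool_pos: [0.489, -0.2488, 0.069]
ee_rot: [3.141, -0.001, 2.856]
wrist_force: [-0.1, 0.2, -2.3]
width: 0.0162
```

```bash
python3 - <<'E'
from h import *
for n in('side','top'):
    s=snap(n)
    for l in('dish','dish_grip'):
        for r in models.pinpoint(s,l)[:1]: print(n,l,round(r['p'],2),np.round(r['position'],4))
print(shift(.536,.005,.067,193)); print(robot.get_obs()['wrist_torque'])
E
```

```text
side dish 0.69 [ 0.5531 -0.2674  0.0536]
side dish_grip 0.57 [ 0.4743 -0.2415  0.085 ]
top dish 0.89 [ 0.5518 -0.2698  0.0482]
top dish_grip 0.67 [ 0.4754 -0.2472  0.0853]
([26.5, 256.8, 1.9], -29.4)
[0.02534707 0.15707897 0.04644131]
```

>>> step_arm:
  series:
    - [-1,0,10,2,-2]
    - [-1,0,30,2,-5]
    - [-1,3,60,2,-9]
    - [-1,6,90,2,-13]
    - [-1,10,120,2,-17]
    - [-1,14,150,2,-21]
    - [-1,18,180,2,-25]
    - [-1,22,210,2,-29]
    - [-1,26,235,2,-29.4]
    - [-1,26.5,250,2,-29.4]
    - [-1,26.5,257,2,-29.4]
    - [-1,26.5,257,2,-29.4]
    - [-1,26.5,257,2,-29.4]
    - [-1,26.5,257,2,-29.4]

```text
time: 23.6
tool_pos: [0.5364, 0.0042, 0.0674]
ee_rot: [-3.142, -0.0, -2.915]
wrist_force: [0.2, -0.2, -2.9]
width: 0.0157
```

```bash
python3 - <<'E'
from h import *
y=np.radians(13)
for n in('side','top'):
    s=snap(n)
    for l in('dish','dish_grip','lip'):
        for r in models.pinpoint(s,l)[:1]: print(n,l,round(r['p'],2),np.round(r['position'],4))
print(shift(.6325-.059*np.cos(y),.0275-.059*np.sin(y),.067,193)); print(robot.get_obs()['wrist_torque'])
E
```

```text
side dish 0.75 [0.6035 0.0202 0.0518]
side dish_grip 0.84 [0.5218 0.0013 0.0844]
side lip 0.78 [0.6303 0.0261 0.1793]
top dish 0.53 [0.5969 0.0165 0.0501]
top dish_grip 0.62 [ 5.21e-01 -3.00e-04  8.79e-02]
([-39.7, 0.4, 0.5], 0.0)
[ 0.0178179   0.14563078 -0.01720065]
```

>>> step_arm:
  series:
    - [-1,-8,0,0,0]
    - [-1,-18,0,0,0]
    - [-1,-28,0,0,0]
    - [-1,-36,0,0,0]
    - [-1,-40,0,0,0]
    - [-1,-40,0,0,0]
    - [-1,-40,0,0,0]

```text
time: 24.88
tool_pos: [0.5751, 0.014, 0.0674]
ee_rot: [3.141, -0.0, -2.914]
wrist_force: [-0.5, 0.6, -2.7]
width: 0.0157
```

```bash
python3 - <<'E'
from h import *
o=robot.get_obs(); print(o['tool_pos'],o['wrist_force'],o['wrist_torque'])
A=snap('side')['pixels'][150:260,150:280,::-1];B=snap('top')['pixels'][100:210,205:300,::-1]
cv2.imwrite('pics/under2.png',cv2.resize(np.hstack([A,B]),None,fx=3.5,fy=3.5,interpolation=cv2.INTER_CUBIC))
E
```

```text
[0.5751291  0.01397598 0.06739255] [-0.53821346  0.57931954 -2.68199963] [-0.00318602  0.15505575 -0.02640515]
```

View pics/under2.png

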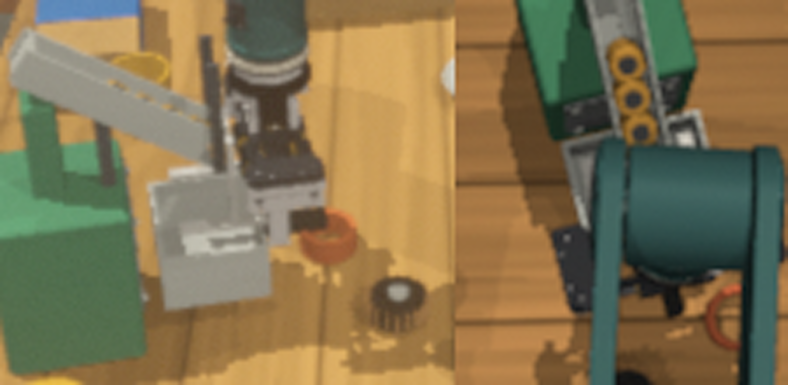

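```bash
python3 - <<'E'
from h import *
s=snap('side'); y=np.radians(13)
for lx,ly in((.6325,.0275),(.636,.0285)):
  for x in(-.043,-.038):
   for w in (.036,.048):
    for z in(-.052,-.044):
     u,v=proj(s,[lx+np.cos(y)*x-np.sin(y)*w,ly+np.sin(y)*x+np.cos(y)*w,.18+z]); print(lx,x,w,z,round((u-150)*3.5),round((v-150)*3.5))
a=s['pixels'][205:228,205:235].astype(int).sum(2)//3
print(a)
E
```

```text
0.6325 -0.043 0.036 -0.052 261 211
0.6325 -0.043 0.036 -0.044 261 204
0.6325 -0.043 0.048 -0.052 264 219
0.6325 -0.043 0.048 -0.044 263 212
0.6325 -0.038 0.036 -0.052 256 211
0.6325 -0.038 0.036 -0.044 256 205
0.6325 -0.038 0.048 -0.052 258 219
0.6325 -0.038 0.048 -0.044 258 213
0.636 -0.043 0.036 -0.052 258 211
0.636 -0.043 0.036 -0.044 257 205
0.636 -0.043 0.048 -0.052 260 219
0.636 -0.043 0.048 -0.044 259 212
0.636 -0.038 0.036 -0.052 252 212
0.636 -0.038 0.036 -0.044 252 205
0.636 -0.038 0.048 -0.052 254 220
0.636 -0.038 0.048 -0.044 254 213
[[131 131 132 132 131 133 131 131 131 131 134 137 135 133 132 135 147 148
  148 145 147 150 150 148 146 148 149 146 144 144]
 [131 132 132 132 133 130 131 130 130 131 126 133 134 132 130 135 145 144
  140 133 140 144 144 145 144 151 153 145 149 153]
 [132 132 131 131 132 130 131 130 131 130 128 134 133 130 129 135 147 137
  111 108 135 148 151 152 152 154 153 152 153 153]
 [131 130 131 132 131 130 130 130 130 127 127 134 138 131 129 133 146 149
  128 124 144 152 153 154 153 152 154 153 152 152]
 [130 130 130 130 129 129 130 129 130 129 128 13
[... 1627 characters left out ...]
148 147 148 145 144 144
  143 144 144 145 148 150 153 156 150 149 146 144]
 [148 152 149 146 145 149 148 149 146 145 143 144 144 143 142 144 144 145
  144 144 145 144 145 140 146 154 151 149 148 150]
 [144 144 144 144 143 143 143 143 143 144 144 144 143 145 144 145 144 145
  145 145 144 147 139 118 120 144 146 142 143 144]
 [141 143 143 142 142 144 144 143 144 145 146 145 145 145 144 146 146 146
  144 145 144 143 129 112 111 118 116 114 114 113]
 [142 143 143 145 144 145 145 146 145 145 145 145 144 145 144 144 146 145
  144 145 144 141 125 114 116 114 113 111 110 109]
 [144 144 145 146 144 146 145 145 145 144 146 145 144 144 145 143 144 143
  143 145 143 142 124 113 114 116 111 115 114 114]]
```

>>> step_arm:
  series:
    - [-1,0,0,-4,0]
    - [-1,0,0,-8,0]
    - [-1,0,0,-11,0]
    - [-1,0,0,-13,0]
    - [-1,0,0,-14,0]
    - [-1,0,0,-15,0]
    - [-1,0,0,-16,0]
    - [-1,0,0,-17,0]
    - [-1,0,0,-18,0]
    - [-1,0,0,-19,0]
    - [-1,0,0,-20,0]
    - [-1,0,0,-22,0]
    - [-1,0,0,-24,0]
    - [-1,0,0,-26,0]
    - [-1,0,0,-28,0]
    - [-1,0,0,-28,0]

```text
time: 27.02
tool_pos: [0.5753, 0.014, 0.0959]
ee_rot: [3.142, 0.0, -2.914]
wrist_force: [-0.8, 0.2, -2.7]
width: 0.0157
```

```bash
python3 - <<'E'
from h import *
o=robot.get_obs(); print(o['tool_pos'],o['wrist_force'],o['wrist_torque'])
for n in('side','top'):
    s=snap(n)
    for l in('dish','dish_grip','gate_bars','bush0_mid'):
        for r in models.pinpoint(s,l)[:1]: print(n,l,round(r['p'],2),np.round(r['position'],4))
    if n=='side': cv2.imwrite('pics/up2.png',cv2.resize(s['pixels'][130:260,150:280,::-1],None,fx=4.,fy=4.,interpolation=cv2.INTER_CUBIC))
E
```

```text
[0.57532105 0.01400729 0.09592827] [-0.79059736  0.2415564  -2.73690323] [ 0.01257593  0.28516858 -0.00633263]
side dish 0.84 [0.6424 0.028  0.0811]
side dish_grip 0.67 [0.5615 0.0139 0.1141]
side gate_bars 0.58 [0.634  0.0276 0.1786]
top dish_grip 0.77 [0.5589 0.004  0.1139]
top bush0_mid 0.5 [ 4.572e-01  4.570e-02 -3.000e-04]
```

View pics/up2.png

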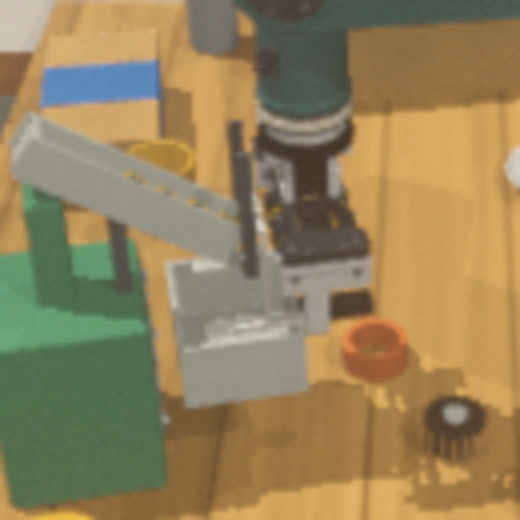

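```bash
cat >> h.py <<'E'
def avg(k=8):
    F=[]
    for i in range(k):
        cams.snapshot('side'); o=robot.get_obs(); F.append(np.r_[o['wrist_force'],o['wrist_torque'],o['tool_pos'][2]])
    print(np.mean(F,0).round(3), np.std(F,0).round(2), o['time'])
E
python3 - <<'E'
from h import *
avg()
a=cv2.imread('pics/side0.png'); b=snap('side','side5.png')['pixels'][:,:,::-1]
A=cv2.resize(a[175:230,190:240],None,fx=7,fy=7,interpolation=cv2.INTER_CUBIC);B=cv2.resize(b[175:230,190:240],None,fx=7,fy=7,interpolation=cv2.INTER_CUBIC)
cv2.imwrite('pics/cmp.png',np.hstack([A,B]))
E
```

```text
[ 0.019 -0.312 -2.955  0.016  0.164  0.015  0.096] [0.47 0.59 0.51 0.02 0.02 0.03 0.  ] 27.925
```

View pics/cmp.png

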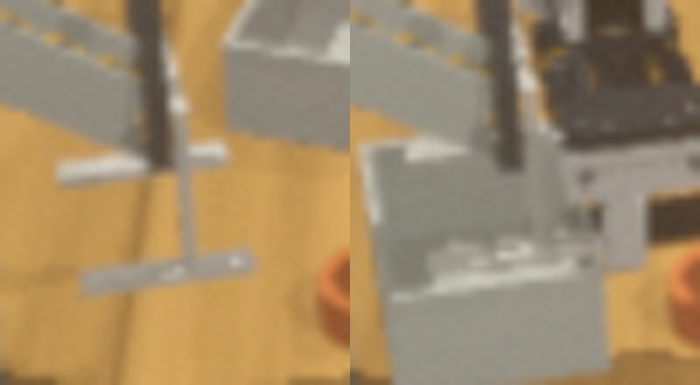

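```bash
python3 - <<'E'
from h import *
a=cv2.imread('pics/side0.png'); b=cv2.imread('pics/side5.png')
for x in (214,217,220,222,224,226): print(x,'shut',a[203:221,x,1].tolist(),'\n    now ',b[203:221,x,1].tolist())
E
```

```text
214 shut [161, 162, 162, 161, 160, 162, 162, 161, 159, 149, 157, 169, 154, 161, 163, 164, 162, 163] 
    now  [134, 134, 133, 129, 126, 134, 161, 186, 185, 169, 187, 192, 167, 149, 149, 148, 148, 149]
217 shut [154, 153, 152, 152, 151, 150, 150, 150, 147, 147, 147, 151, 155, 160, 160, 159, 160, 160] 
    now  [135, 138, 139, 136, 136, 136, 140, 151, 157, 162, 189, 187, 153, 145, 147, 147, 149, 147]
220 shut [155, 153, 153, 155, 154, 155, 154, 156, 157, 157, 151, 149, 155, 154, 154, 155, 155, 157] 
    now  [132, 126, 120, 119, 133, 152, 143, 159, 160, 177, 189, 175, 151, 146, 146, 148, 148, 149]
222 shut [155, 155, 154, 156, 157, 157, 155, 157, 159, 160, 152, 153, 157, 155, 157, 157, 157, 157] 
    now  [148, 125, 111, 108, 114, 129, 140, 156, 152, 148, 160, 159, 149, 146, 148, 148, 148, 147]
224 shut [157, 157, 156, 159, 157, 157, 157, 158, 162, 171, 152, 152, 158, 157, 158, 159, 159, 158] 
    now  [141, 115, 93, 100, 107, 129, 137, 150, 140, 130, 144, 146, 147, 148, 146, 148, 147, 146]
226 shut [161, 160, 159, 159, 160, 161, 159, 160, 158, 155, 156, 158, 160, 159, 160, 159, 159, 157] 
    now  [144, 129, 136, 134, 138, 142, 139, 145, 147, 145, 140, 149, 157, 158, 154, 156, 155, 156]
```

>>> step_arm:
  series:
    - [-1,0,0,-2,0]
    - [-1,0,0,-4,0]
    - [-1,0,0,-6,0]
    - [-1,0,0,-8,0]
    - [-1,0,0,-8,0]
    - [-1,0,0,-8,0]

```text
time: 28.72
tool_pos: [0.5754, 0.014, 0.1039]
ee_rot: [3.142, 0.0, -2.914]
wrist_force: [0.2, 1.4, -3.1]
width: 0.0159
```

```bash
python3 - <<'E'
from h import *
avg(6)
b=snap('side','side6.png')['pixels'][:,:,::-1]
for x in (214,217,220,222,224,226): print(x,'now2',b[203:221,x,1].tolist())
E
```

```text
[-0.303 -0.146 -3.     0.041  0.144 -0.011  0.104] [0.16 0.35 0.29 0.02 0.04 0.03 0.  ] 29.025
214 now2 [132, 131, 127, 134, 165, 195, 184, 166, 183, 192, 168, 150, 146, 148, 150, 149, 148, 148]
217 now2 [136, 137, 136, 135, 141, 149, 158, 161, 190, 187, 154, 147, 149, 150, 148, 149, 149, 147]
220 now2 [121, 121, 131, 160, 172, 156, 164, 183, 192, 175, 151, 147, 148, 148, 149, 148, 148, 147]
222 now2 [121, 118, 116, 131, 141, 157, 152, 150, 163, 160, 149, 146, 149, 148, 148, 147, 149, 147]
224 now2 [94, 95, 106, 128, 139, 153, 145, 132, 144, 148, 148, 147, 150, 147, 148, 147, 147, 146]
226 now2 [151, 135, 137, 141, 150, 155, 148, 141, 140, 154, 159, 158, 159, 159, 157, 156, 155, 155]
```

>>> step_arm:
  series:
    - [-1,0,0,-2,0]
    - [-1,0,0,-4,0]
    - [-1,0,0,-6,0]
    - [-1,0,0,-8,0]
    - [-1,0,0,-10,0]
    - [-1,0,0,-12,0]
    - [-1,0,0,-14,0]
    - [-1,0,0,-16,0]
    - [-1,0,0,-17,0]
    - [-1,0,0,-17,0]
    - [-1,0,0,-17,0]
    - [-1,0,0,-17,0]

```text
time: 30.58
tool_pos: [0.5753, 0.014, 0.1205]
ee_rot: [3.141, -0.0, -2.914]
wrist_force: [-1.8, -0.3, -4.9]
width: 0.0157
```

```bash
python3 - <<'E'
from h import *
avg(6)
for n in('side','top'):
    s=snap(n,n+'7.png')
    for l in('dish','dish_grip','gate_bars','bush0_mid','bush1_mid','bush3_mid'):
        for r in models.pinpoint(s,l)[:3]: print(n,l,round(r['p'],2),np.round(r['position'],4))
    if n=='side': A=s['pixels'][130:260,150:280,::-1]
    else: B=s['pixels'][80:210,205:300,::-1]
cv2.imwrite('pics/up3.png',cv2.resize(np.hstack([A,B]),None,fx=3.5,fy=3.5,interpolation=cv2.INTER_CUBIC))
E
```

```text
[-2.252 -0.54  -5.597 -0.097  0.57   0.008  0.12 ] [0.46 0.73 0.39 0.01 0.04 0.03 0.  ] 30.875
side dish 0.87 [0.6418 0.0287 0.1057]
side dish 0.39 [0.5086 0.2653 0.0027]
side dish_grip 0.65 [0.5601 0.0109 0.1367]
side dish_grip 0.58 [0.3306 0.3597 0.0014]
side gate_bars 0.66 [0.6328 0.023  0.1614]
side bush0_mid 0.61 [0.6033 0.0206 0.1642]
side bush1_mid 0.42 [0.6075 0.0192 0.1637]
side bush3_mid 0.66 [ 0.3445 -0.3475 -0.0013]
top dish_grip 0.75 [0.5606 0.0073 0.1395]
top bush3_mid 0.42 [0.6707 0.0371 0.2204]
```

View pics/up3.png

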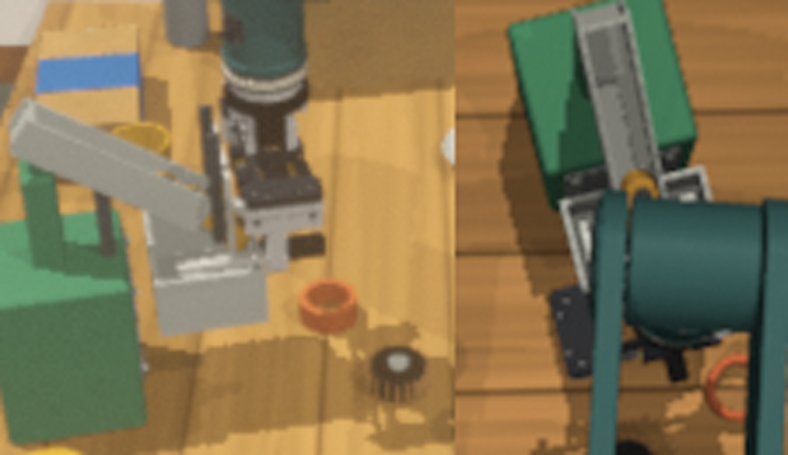

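>>> step_arm:
  series:
    - [-1,0.5,0,1,0]
    - [-1,1,0,2,0]
    - [-1,1.5,0,3,0]
    - [-1,1.5,0,4,0]
    - [-1,1.5,0,4,0]
    - [-1,1.5,0,4,0]

```text
time: 32.33
tool_pos: [0.574, 0.0136, 0.1165]
ee_rot: [-3.142, 0.0, -2.914]
wrist_force: [1.2, -0.4, -4.3]
width: 0.0156
```

```bash
cat >> h.py <<'E'
def look(tag):
    for n in('side','top'):
        s=snap(n,n+tag+'.png')
        for l in('dish','dish_grip','gate_bars','bush0_mid','bush1_mid','bush2_mid','bush3_mid'):
            for r in models.pinpoint(s,l)[:3]:
                if .55<r['position'][0]<.8 and r['position'][1]<.2: print(n,l,round(r['p'],2),np.round(r['position'],4))
E
python3 - <<'E'
from h import *
avg(4); look('8')
E
```

```text
[ 4.860e-01 -2.700e-01 -4.608e+00 -3.900e-02  1.590e-01 -1.000e-03
  1.160e-01] [0.49 0.39 0.18 0.02 0.02 0.01 0.  ] 32.525
side dish 0.8 [0.6393 0.0264 0.0953]
side dish_grip 0.77 [0.557  0.0139 0.1322]
side gate_bars 0.74 [0.6329 0.0236 0.1574]
side bush0_mid 0.59 [0.6055 0.0182 0.161 ]
side bush2_mid 0.28 [0.6415 0.0281 0.0973]
top dish_grip 0.6 [0.5589 0.0049 0.1319]
top bush1_mid 0.18 [0.668 0.035 0.221]
top bush3_mid 0.39 [0.6657 0.0357 0.2177]
```

The view shows the gate lifted about 30 mm. The first bush has wedged between the lip and the -x wall, because the gap there is too small. The bush props the gate open, so I ease the dish back to let it drop in.

>>> step_arm:
  series:
    - [-1,2,0,0,0]
    - [-1,4,0,0,0]
    - [-1,6,0,0,0]
    - [-1,8,0,0,0]
    - [-1,10,0,0,0]
    - [-1,10,0,0,0]

```text
time: 34.08
tool_pos: [0.5641, 0.0114, 0.1165]
ee_rot: [3.142, 0.0, -2.914]
wrist_force: [0.8, -0.0, -2.0]
width: 0.0155
```

```bash
python3 - <<'E'
from h import *
avg(3); look('9')
E
```

```text
[ 0.187  0.022 -3.253 -0.005  0.204 -0.007  0.117] [0.5  0.92 0.92 0.04 0.03 0.02 0.  ] 34.225
side dish 0.68 [0.6315 0.0268 0.1003]
side dish_grip 0.57 [0.5513 0.0097 0.1345]
side gate_bars 0.5 [0.634  0.0233 0.1533]
side bush1_mid 0.23 [0.632  0.0238 0.0974]
side bush2_mid 0.66 [0.6337 0.0287 0.1771]
top dish_grip 0.81 [0.5505 0.0053 0.1343]
```

>>> step_arm:
  series:
    - [-1,0,0,4,0]
    - [-1,0,0,9,0]
    - [-1,4,0,9,0]
    - [-1,10,0,9,0]
    - [-1,17,0,9,0]
    - [-1,23,0,9,0]
    - [-1,25,0,9,0]
    - [-1,25,0,7,0]
    - [-1,25,0,6,0]
    - [-1,25,0,5,0]
    - [-1,25,0,4,0]
    - [-1,25,0,3,0]
    - [-1,25,0,2,0]
    - [-1,25,0,1,0]
    - [-1,25,0,0,0]
    - [-1,25,0,0,0]

```text
time: 37.02
tool_pos: [0.54, 0.0058, 0.1168]
ee_rot: [-3.142, 0.001, -2.914]
wrist_force: [0.2, -0.1, -4.0]
width: 0.0157
```

```bash
python3 - <<'E'
from h import *
avg(3); look('10')
E
```

```text
[-1.930e-01 -1.170e-01 -3.882e+00 -3.000e-03  2.170e-01  9.000e-03
  1.170e-01] [0.03 0.23 0.29 0.02 0.01 0.02 0.  ] 37.175
side dish 0.84 [0.6045 0.022  0.0949]
side gate_bars 0.47 [0.6326 0.0239 0.149 ]
side bush2_mid 0.41 [0.5713 0.023  0.1404]
side bush3_mid 0.69 [0.6041 0.0199 0.0982]
top dish 0.29 [0.6352 0.0213 0.1524]
top dish_grip 0.3 [0.6358 0.0238 0.1538]
top gate_bars 0.59 [0.6338 0.0215 0.1551]
top bush1_mid 0.28 [0.6315 0.0231 0.1535]
top bush3_mid 0.58 [0.6348 0.0274 0.1974]
```

```bash
python3 - <<'E'
import cv2,numpy as np
A=cv2.imread('pics/side10.png')[130:245,160:270];B=cv2.imread('pics/top10.png')[80:195,210:300]
cv2.imwrite('pics/v12.png',cv2.resize(np.hstack([A,B]),None,fx=4,fy=4,interpolation=cv2.INTER_CUBIC))
E
```

```text
(no output)
```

View pics/v12.png

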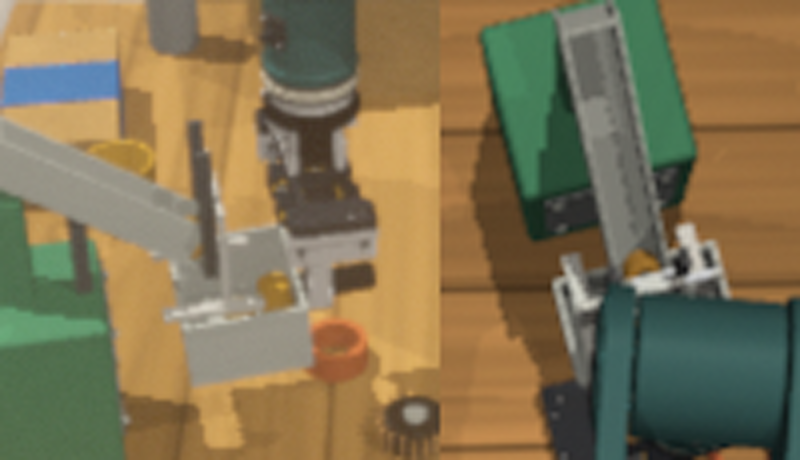

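The view shows three bushes out of the chute and one still at the gate (640,262 in the crop), which props it. The dish is tilted a few degrees nose-down. I go back under the bar tips with the -x wall and lift again.

>>> step_arm:
  series:
    - [-1,0,0,7,0]
    - [-1,0,0,15,0]
    - [-1,-3,0,15,0]
    - [-1,-9,0,15,0]
    - [-1,-17,0,15,0]
    - [-1,-25,0,15,0]
    - [-1,-31,0,15,0]
    - [-1,-34,0,15,0]
    - [-1,-34,0,14,0]
    - [-1,-34,0,12,0]
    - [-1,-34,0,10,0]
    - [-1,-34,0,8.5,0]
    - [-1,-34,0,7,0]
    - [-1,-34,0,5.5,0]
    - [-1,-34,0,4,0]
    - [-1,-34,0,2.5,0]
    - [-1,-34,0,1,0]
    - [-1,-34,0,0,0]
    - [-1,-34,0,0,0]

```text
time: 40.35
tool_pos: [0.5726, 0.0134, 0.1162]
ee_rot: [3.141, -0.001, -2.914]
wrist_force: [-0.8, -0.6, -6.5]
width: 0.0158
```

```bash
python3 - <<'E'
from h import *
avg(3); look('11')
E
```

```text
[-0.345 -0.642 -7.867 -0.089  0.353 -0.02   0.116] [0.22 0.41 0.31 0.01 0.02 0.05 0.  ] 40.5
side dish 0.57 [0.6361 0.0249 0.0958]
side dish_grip 0.55 [0.5569 0.0107 0.1345]
side dish_grip 0.4 [ 7.533e-01 -2.742e-01  7.000e-04]
side gate_bars 0.51 [0.6334 0.0238 0.1578]
side bush2_mid 0.54 [0.606  0.0269 0.1381]
side bush3_mid 0.37 [0.605  0.0197 0.1655]
top dish_grip 0.86 [0.5571 0.007  0.1332]
```

>>> step_arm:
  series:
    - [-1,0,0,-1,0]
    - [-1,0,0,-2.5,0]
    - [-1,0,0,-4,0]
    - [-1,0,0,-5.5,0]
    - [-1,0,0,-7,0]
    - [-1,0,0,-8,0]
    - [-1,0,0,-8.5,0]
    - [-1,0,0,-9,0]
    - [-1,0,0,-9,0]

```text
time: 42.42
tool_pos: [0.573, 0.0135, 0.1256]
ee_rot: [3.142, 0.0, -2.914]
wrist_force: [-1.3, 0.4, -6.3]
width: 0.0161
```

```bash
python3 - <<'E'
from h import *
avg(3); look('12')
E
```

```text
[-5.960e-01  3.390e-01 -7.307e+00 -5.000e-03  4.510e-01 -3.200e-02
  1.260e-01] [0.08 0.23 0.51 0.02 0.02 0.02 0.  ] 42.575
side dish 0.92 [0.6357 0.0272 0.1048]
side dish_grip 0.6 [0.5592 0.0135 0.1443]
side gate_bars 0.75 [0.629  0.0245 0.1641]
side bush2_mid 0.5 [0.6055 0.0275 0.1452]
side bush3_mid 0.56 [0.6069 0.0206 0.1781]
top dish_grip 0.66 [0.554  0.0058 0.1421]
```

>>> step_arm:
  series:
    - [-1,0,0,-0.4,0]
    - [-1,0,0,-0.8,0]
    - [-1,0,0,-1.2,0]
    - [-1,0,0,-1.6,0]
    - [-1,0,0,-2,0]
    - [-1,0,0,-2,0]

```text
time: 44.12
tool_pos: [0.573, 0.0134, 0.1276]
ee_rot: [3.142, 0.0, -2.914]
wrist_force: [-0.5, -0.8, -6.7]
width: 0.0158
```

>>> step_arm:
  series:
    - [-1,0,0,-0.3,0]
    - [-1,0,0,-0.6,0]
    - [-1,0,0,-0.6,0]

```text
time: 44.5
tool_pos: [0.573, 0.0134, 0.1281]
ee_rot: [3.142, 0.0, -2.914]
wrist_force: [-0.2, 0.2, -6.0]
width: 0.016
```

>>> step_arm:
  series:
    - [-1,0,0,-0.3,0]
    - [-1,0,0,-0.6,0]
    - [-1,0,0,-0.6,0]

```text
time: 44.88
tool_pos: [0.573, 0.0134, 0.1287]
ee_rot: [3.142, 0.0, -2.914]
wrist_force: [-0.2, 0.3, -6.5]
width: 0.0155
```

>>> step_arm:
  series:
    - [-1,0,0,-0.3,0]
    - [-1,0,0,-0.6,0]
    - [-1,0,0,-0.6,0]

```text
time: 45.25
tool_pos: [0.573, 0.0134, 0.1293]
ee_rot: [3.142, 0.0, -2.914]
wrist_force: [0.6, 0.3, -6.6]
width: 0.0158
```

>>> step_arm:
  series:
    - [-1,0,0,-0.3,0]
    - [-1,0,0,-0.6,0]
    - [-1,0,0,-0.6,0]

```text
time: 45.62
tool_pos: [0.5729, 0.0134, 0.1294]
ee_rot: [3.141, -0.0, -2.914]
wrist_force: [2.0, -0.2, -9.5]
width: 0.0159
```

```bash
python3 - <<'E'
from h import *
avg(3); look('13')
E
```

```text
[ 1.7660e+00  1.7800e-01 -1.0737e+01 -8.0000e-03  5.0000e-02 -8.0000e-03
  1.2900e-01] [0.19 0.61 0.3  0.02 0.02 0.02 0.  ] 45.775
side dish 0.92 [0.6369 0.0275 0.107 ]
side dish 0.44 [0.6323 0.0261 0.1786]
side dish_grip 0.82 [0.5559 0.0114 0.1474]
side gate_bars 0.53 [0.6335 0.0247 0.1679]
side bush2_mid 0.47 [0.6046 0.0289 0.1518]
side bush3_mid 0.6 [0.6068 0.0191 0.1772]
top dish 0.17 [ 0.7476 -0.2754 -0.001 ]
top dish_grip 0.51 [0.555  0.0057 0.1472]
```

>>> step_arm:
  series:
    - [-1,0,0,-0.1,0]
    - [-1,0,0,-0.1,0]
    - [-1,0,0,-0.1,0]

```text
time: 46.95
tool_pos: [0.5725, 0.0133, 0.1299]
ee_rot: [3.141, -0.001, -2.914]
wrist_force: [-0.5, -1.0, -11.9]
width: 0.0156
```

>>> step_arm:
  series:
    - [-1,0,0,1,0]
    - [-1,0,0,4,0]
    - [-1,0,0,7,0]
    - [-1,0,0,10,0]
    - [-1,2,0,10,0]
    - [-1,5,0,10,0]
    - [-1,8,0,10,0]
    - [-1,9,0,10,0]
    - [-1,9,0,10,0]

```text
time: 48.08
tool_pos: [0.5642, 0.0113, 0.1203]
ee_rot: [-3.141, 0.001, -2.914]
wrist_force: [-0.2, 0.7, -5.7]
width: 0.0156
```

```bash
python3 - <<'E'
from h import *
avg(2); look('14')
E
```

```text
[ 0.267 -0.231 -5.483 -0.017  0.251 -0.014  0.12 ] [0.2  0.08 0.2  0.01 0.04 0.04 0.  ] 48.175
side dish 0.95 [0.6254 0.0242 0.0988]
side gate_bars 0.64 [0.6332 0.0243 0.1257]
side bush0_mid 0.28 [0.634  0.0295 0.1808]
side bush1_mid 0.41 [0.6274 0.028  0.1116]
side bush2_mid 0.55 [0.5988 0.0234 0.1425]
side bush3_mid 0.49 [0.5978 0.016  0.1712]
top dish_grip 0.87 [0.5505 0.0085 0.1375]
```

Contact at the stop was about 6–7 N and the gate is shut again. The last bush sits on top of a stack at the handle-side wall, so I lower the dish clear and shake it sideways to settle the stack.

>>> step_arm:
  series:
    - [-1,0,0,10,0]
    - [-1,0,0,22,0]
    - [-1,0,0,35,0]
    - [-1,0,0,47,0]
    - [-1,0,0,50,0]
    - [-1,3,0,50,0]
    - [-1,10,0,50,0]
    - [-1,18,0,50,0]
    - [-1,25,0,50,0]
    - [-1,28,0,50,0]
    - [-1,28,0,50,0]

```text
time: 50.35
tool_pos: [0.5367, 0.005, 0.0702]
ee_rot: [-3.142, 0.0, -2.915]
wrist_force: [-0.3, -0.8, -4.8]
width: 0.0157
```

>>> step_arm:
  series:
    - [-1,0,45,0,0]
    - [-1,0,45,0,0]
    - [-1,0,0,0,0]
    - [-1,0,0,0,0]

```text
time: 50.85
tool_pos: [0.5379, 0.002, 0.0701]
ee_rot: [-3.139, 0.001, -2.917]
wrist_force: [-0.1, -0.1, -4.8]
width: 0.0156
```

```bash
python3 - <<'E'
from h import *
avg(2); look('15')
E
```

```text
[-0.102 -0.569 -5.202 -0.027  0.31  -0.02   0.07 ] [0.16 0.03 0.54 0.03 0.05 0.   0.  ] 50.95
side dish 0.91 [0.6007 0.0182 0.0449]
side gate_bars 0.45 [0.6331 0.0265 0.1239]
side bush0_mid 0.54 [0.6098 0.0231 0.0622]
side bush0_mid 0.52 [0.5801 0.016  0.0617]
side bush1_mid 0.61 [0.6106 0.0254 0.06  ]
top dish 0.71 [0.5961 0.0173 0.0434]
top gate_bars 0.51 [0.634  0.0211 0.1257]
```

```bash
python3 - <<'E'
from h import *
print(shift(.4407,.249,.150,193))
E
```

```text
([38.7, 259.3, -80.0], 0.0)
```

>>> step_arm:
  series:
    - [-1,8,0,0,0]
    - [-1,22,0,0,0]
    - [-1,40,0,0,0]
    - [-1,58,0,-3,0]
    - [-1,70,6,-10,0]
    - [-1,74,18,-22,0]
    - [-1,74,36,-36,0]
    - [-1,72,60,-52,0]
    - [-1,68,86,-66,0]
    - [-1,62,114,-76,0]
    - [-1,57,142,-80,0]
    - [-1,52,170,-80,0]
    - [-1,47,198,-80,0]
    - [-1,43,224,-80,0]
    - [-1,40,243,-80,0]
    - [-1,39,254,-80,0]
    - [-1,39,259,-80,0]
    - [-1,39,259,-80,0]
    - [-1,39,259,-80,0]

```text
time: 54.12
tool_pos: [0.4407, 0.248, 0.15]
ee_rot: [-3.141, -0.0, -2.915]
wrist_force: [-0.5, -0.5, -4.0]
width: 0.0159
```

```bash
python3 - <<'E'
from h import *
avg(1)
for n in('side','top'):
    s=snap(n,n+'16.png')
    for l in('dish','dish_grip','pedestal_top','gate_bars','bush0_mid','bush1_mid'):
        for r in models.pinpoint(s,l)[:4]: print(n,l,round(r['p'],2),np.round(r['position'],4))
E
```

```text
[ 0.312  0.274 -4.594 -0.079  0.377  0.04   0.15 ] [0. 0. 0. 0. 0. 0. 0.] 54.175
side dish 0.98 [0.5025 0.2633 0.1247]
side dish 0.29 [0.5061 0.2367 0.141 ]
side dish_grip 0.72 [0.4252 0.2468 0.17  ]
side pedestal_top 0.82 [0.4308 0.4745 0.062 ]
side pedestal_top 0.8 [0.241  0.2984 0.0851]
side pedestal_top 0.72 [0.3439 0.1428 0.0831]
side pedestal_top 0.58 [0.509  0.2635 0.0784]
side gate_bars 0.7 [0.6313 0.0262 0.1217]
side bush0_mid 0.6 [0.4836 0.2588 0.1438]
side bush1_mid 0.41 [0.5137 0.2659 0.1403]
side bush1_mid 0.27 [0.5053 0.26   0.078 ]
top dish 0.7 [0.4981 0.2613 0.1239]
top pedestal_top 0.93 [0.2373 0.2995 0.0786]
top pedestal_top 0.84 [0.4309 0.4775 0.0642]
top pedestal_top 0.79 [0.3427 0.1459 0.0781]
top pedestal_top 0.73 [0.6277 0.0292 0.1811]
top gate_bars 0.56 [0.6312 0.0257 0.1266]
top gate_bars 0.46 [0.4561 0.0467 0.0012]
top bush0_mid 0.46 [0.5281 0.2937 0.1415]
top bush1_mid 0.58 [ 0.4592  0.044  -0.0013]
top bush1_mid 0.2 [0.6348 0.0228 0.1277]
```

>>> step_arm:
  series:
    - [-1,0,0,8,0]
    - [-1,0,0,18,0]
    - [-1,0,0,28,0]
    - [-1,0,0,35,0]
    - [-1,0,0,38,0]
    - [-1,0,0,40,0]
    - [-1,0,0,42,0]
    - [-1,0,0,44,0]
    - [-1,0,0,46,0]
    - [-1,0,0,48,0]
    - [-1,0,0,49.5,0]
    - [-1,0,0,51,0]
    - [-1,0,0,52,0]
    - [-1,0,0,52,0]

```text
time: 56.62
tool_pos: [0.4402, 0.2487, 0.0978]
ee_rot: [3.141, -0.001, -2.914]
wrist_force: [-4.3, -1.1, 4.1]
width: 0.0157
```

```bash
python3 - <<'E'
from h import *
avg(1)
for n in('side','top'):
    s=snap(n,n+'17.png')
    for l in('dish','dish_grip'):
        for r in models.pinpoint(s,l)[:1]: print(n,l,round(r['p'],2),np.round(r['position'],4))
E
```

```text
[-5.187 -0.93   5.398 -0.14   0.465 -0.025  0.098] [0. 0. 0. 0. 0. 0. 0.] 56.675
side dish 0.81 [0.5052 0.2642 0.082 ]
side dish_grip 0.6 [0.4237 0.2461 0.1112]
top dish 0.83 [0.504  0.2605 0.0804]
top dish_grip 0.7 [0.5025 0.2616 0.0777]
```

>>> step_arm:
  series:
    - [-0.6,0,0,0,0]
    - [-0.3,0,0,0,0]
    - [-0.3,0,0,0,0]
    - [-0.3,0,0,0,0]
    - [-0.3,0,0,0,0]

```text
time: 57.6
tool_pos: [0.4406, 0.2487, 0.098]
ee_rot: [3.142, 0.0, -2.914]
wrist_force: [0.3, -0.2, -0.8]
width: 0.0324
```

```bash
python3 - <<'E'
from h import *
avg(1)
for n in('side','top'):
    s=snap(n,n+'18.png')
    for l in('dish','dish_grip','bush0_mid','bush1_mid','bush2_mid'):
        for r in models.pinpoint(s,l)[:3]: print(n,l,round(r['p'],2),np.round(r['position'],4))
E
```

```text
[ 0.015 -0.561  0.34   0.042  0.061 -0.04   0.098] [0. 0. 0. 0. 0. 0. 0.] 57.65
side dish 0.81 [0.5036 0.2675 0.0796]
side dish 0.26 [ 0.7344  0.3134 -0.0024]
side dish_grip 0.73 [0.4252 0.2482 0.1163]
side dish_grip 0.45 [0.4836 0.2632 0.0993]
side bush0_mid 0.37 [0.4854 0.262  0.0969]
side bush1_mid 0.46 [0.511  0.2678 0.0962]
side bush2_mid 0.57 [0.5278 0.2971 0.0993]
side bush2_mid 0.16 [0.6381 0.025  0.179 ]
top dish 0.82 [0.5012 0.2615 0.0808]
top dish 0.63 [0.5291 0.2952 0.1006]
top bush1_mid 0.4 [0.5161 0.2681 0.096 ]
top bush2_mid 0.66 [0.5291 0.2936 0.0989]
```

Released and level. I withdraw straight up.

>>> step_arm:
  series:
    - [-0.3,0,0,-10,0]
    - [-0.3,0,0,-30,0]
    - [-0.3,0,0,-60,0]
    - [-0.3,20,0,-110,0]
    - [-0.3,80,0,-150,0]
    - [-0.3,120,0,-160,0]
    - [-0.3,120,0,-160,0]
    - [-0.3,120,0,-160,0]

```text
time: 59.25
tool_pos: [0.324, 0.2217, 0.2581]
ee_rot: [3.141, 0.001, -2.914]
wrist_force: [-0.2, 0.0, 0.5]
width: 0.0328
```

```bash
python3 - <<'E'
from h import *
for n in('side','top'):
    s=snap(n,n+'19.png')
    for l in('dish','dish_grip','gate_bars','bush0_mid','bush3_mid'):
        for r in models.pinpoint(s,l)[:4]: print(n,l,round(r['p'],2),np.round(r['position'],4))
    h=cv2.cvtColor(s['pixels'],cv2.COLOR_RGB2HSV); u,v=proj(s,[.505,.264,.1]); u,v=int(u),int(v)
    w=h[v-25:v+25,u-30:u+30]; m=cv2.inRange(w,(10,110,60),(30,255,255)); print(n,[ (int(c[4]),c[:4].tolist()) for c in cv2.connectedComponentsWithStats(m)[2][1:] if c[4]>8])
print(robot.get_obs()['time'])
E
```

```text
side dish 0.97 [0.5054 0.2626 0.0806]
side dish_grip 0.93 [0.4245 0.2469 0.1142]
side dish_grip 0.21 [ 0.4577  0.047  -0.0005]
side gate_bars 0.73 [0.6329 0.022  0.1234]
side gate_bars 0.69 [0.6312 0.0265 0.1784]
side gate_bars 0.48 [0.4567 0.0468 0.0023]
side gate_bars 0.21 [ 0.345  -0.3463  0.0029]
side bush0_mid 0.41 [0.4823 0.2622 0.0965]
side bush3_mid 0.57 [0.5118 0.2363 0.0952]
side bush3_mid 0.34 [0.5059 0.2649 0.0844]
side [(717, [0, 0, 35, 50]), (180, [47, 0, 13, 16]), (194, [19, 16, 24, 16]), (214, [46, 21, 14, 29])]
top dish 0.92 [0.5046 0.263  0.0804]
top dish_grip 0.97 [0.4243 0.2462 0.1164]
top gate_bars 0.7 [0.6365 0.0261 0.1254]
top bush0_mid 0.44 [0.4874 0.2658 0.0954]
top bush0_mid 0.31 [0.5284 0.2922 0.0994]
top bush3_mid 0.58 [0.5024 0.2606 0.0807]
top bush3_mid 0.41 [0.5081 0.2381 0.0963]
top bush3_mid 0.3 [0.4841 0.2678 0.095 ]
top [(1370, [0, 0, 60, 50]), (269, [15, 13, 29, 24])]
59.85
```

```bash
python3 -c "
from h import *
print(robot.close_job())"
```

```text
the job is handed in; nothing more can be done
None
```

The job is handed in at about 60 s of the 72 s allowed. The dish stands on the large dark pedestal with all four bushes in it, and the gate is shut.

**What I did:**
- The dish tipped about 20° in the grip on the first push with its +x wall, and the gate stayed shut. I levelled it on the bench, regripped closer in and pushed the bars with the handle-side (-x) wall instead.
- The gate went up to its stop and I held it there at about 6–7 N, worked out from the change in wrist force.
- Two bushes wedged at the wall on the way out, one on each lift. I freed each by backing the dish off, and the gate then fell shut on its own weight, not lowered on the rim.
- I shook the dish sideways to settle the stacked bushes, then set it down at about 10 N and let go.

**Last checks:**
- **Dish:** the networks put it at (0.505, 0.263, 0.0805), about 2 mm from the pedestal's centre. The handle height agrees with it standing level.
- **Bushes:** four separate bush positions were found inside the dish, but over several pictures, never all four in one. The wrist force while carrying (about 5 N) agrees with all four.
- **Gate:** the bars read 0.123–0.125 m, which is shut.

**Not confirmed:** the networks reported a few stray points, such as a bush near the dish's centre and a bar point at the lip; I took these as false. My colour count of the bushes gave no usable answer. I did not re-measure the bystanders at the end, and I viewed no picture of the final placement.

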